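# Set up the sieve shaker and start the run

### The job

Make the small sieve shaker ready and start it. Set the receiver pan fully home in the recess of the shaker's table, turned so that the flat of its foot matches the flat of the recess; then build the column on it sieve by sieve, first the whole fine nest and then the whole coarse nest, each time lifting only the topmost sieve off its nest without bringing the next one up with it and seating it squarely on the one before, so that the coarsest ends on top. Last, put on the cover and turn the timer knob clockwise to the long run mark; leave the brush, the tins and the weights where they are.

Things in the scene. Friction and masses are not known exactly. Their poses are not given: they have to be found in the camera images.
- shaker: Sieve shaker, fixed to the bench: low white housing 140 (its x) x 270 (its y) x 45 mm, front towards its -x; a round steel table 100 mm across, rim 14 mm above the housing, at its -y end, and a timer knob at its +y end. Origin at the centre of its underside, z up.
- recess (a point): Centre of the floor of the recess in the shaker's round table; level, 52 mm above the bench. The recess is a D: round, 75 mm across, 7 mm deep, with one flat side 30.5 mm from the centre. Axes: z up; the flat lies towards -x, square to that axis.
- recess_flat (a point): Middle of the flat side of the recess, 3 mm above the recess floor, 30.5 mm from the centre.
- timer (a joint): Timer knob of the shaker, rad: 0 is off (white pointer towards the housing's front), growing as the knob turns clockwise seen from above, up to 2.6; the long thick run mark on the housing is at 1.2. Light friction (0.04 N m); it stays where it is left.
- timer_grip (a point): Grip point of the timer knob on its upright axis, 7 mm below its top, 82 mm above the bench, 140 mm from the recess centre. The grip is an upright bar 42 mm long (along x of this frame, which turns with the knob; pointer at the -x end), 14 mm thick, 32 mm tall, over a disc 44 mm across.
- pan_mid (a point): Receiver pan, loose, bright steel, open top, 36 mm tall, 220 g; the point is on its axis 18 mm above its underside. Round body 60 mm across on a dark foot flange 6 mm thick, 72 mm across with one flat 29 mm from the axis, towards -x of this frame (z up); 1.5 mm play all round in the recess. Mouth 54 mm across inside, rim 18 mm above the point. Grasp the body above the foot.
- pan_flat (a point): Middle of the flat side of the pan's foot flange, 3 mm above its underside and 29 mm from the axis.
- cover_knob (a point): Sieve cover, loose, 100 g: steel disc 60 mm across, 5 mm thick, skirt under it 8 mm deep (51 mm across, 47 at the bottom), black knob on top. The point is the middle of the knob's head (18 mm across, 18 mm tall): 9 mm below its top, 18 mm above the disc, 31 mm above the skirt's bottom. Seated, it is 35 mm above the top sieve's middle point.
- coarse1_mid (a point): Sieve coarse1 (coarsest: open wire mesh, openings 7 mm; lower of the coarse nest). Loose, aluminium, 60 mm across, 120 g. The point is on its axis, half-way up the 24 mm tall frame; an 8 mm skirt below (51 mm across, 47 at the bottom) sits in the rim beneath (54 mm inside). Frames meet flush, points 24 mm apart: fingertips over 12 mm below the point also grip the next sieve. First on the pan: 30 mm above its point.
- coarse2_mid (a point): Sieve coarse2 (open wire mesh, openings 5 mm; upper of the coarse nest, may be absent). Loose, aluminium, 60 mm across, 120 g. The point is on its axis, half-way up the 24 mm tall frame; an 8 mm skirt below (51 mm across, 47 at the bottom) sits in the rim beneath (54 mm inside). Frames meet flush, points 24 mm apart: fingertips over 12 mm below the point also grip the next sieve. First on the pan: 30 mm above its point.
- fine1_mid (a point): Sieve fine1 (fine cloth, openings 2 mm; lowest of the fine nest). Loose, aluminium, 60 mm across, 120 g. The point is on its axis, half-way up the 24 mm tall frame; an 8 mm skirt below (51 mm across, 47 at the bottom) sits in the rim beneath (54 mm inside). Frames meet flush, points 24 mm apart: fingertips over 12 mm below the point also grip the next sieve. First on the pan: 30 mm above its point.
- fine2_mid (a point): Sieve fine2 (finer cloth, openings 1.5 mm; on fine1 in the fine nest). Loose, aluminium, 60 mm across, 120 g. The point is on its axis, half-way up the 24 mm tall frame; an 8 mm skirt below (51 mm across, 47 at the bottom) sits in the rim beneath (54 mm inside). Frames meet flush, points 24 mm apart: fingertips over 12 mm below the point also grip the next sieve. First on the pan: 30 mm above its point.
- fine3_mid (a point): Sieve fine3 (finest cloth, openings 1 mm; top of the fine nest, may be absent). Loose, aluminium, 60 mm across, 120 g. The point is on its axis, half-way up the 24 mm tall frame; an 8 mm skirt below (51 mm across, 47 at the bottom) sits in the rim beneath (54 mm inside). Frames meet flush, points 24 mm apart: fingertips over 12 mm below the point also grip the next sieve. First on the pan: 30 mm above its point.
- brush: Flat dusting brush with a wooden handle, 44 x 191 x 14 mm, lying on the bench; a bystander. Origin at its underside.
- tin_c: Closed aluminium sample tin, 66 mm across, 40 mm tall; a bystander. Origin at its underside.
- tin_d: Another closed aluminium sample tin, 66 mm across, 40 mm tall; a bystander. Origin at its underside.
- weight_500: Larger brass weight, 45 mm across, 62 mm tall; a bystander. Origin at its underside.
- weight_200: Smaller brass weight, 35 mm across, 48 mm tall; a bystander. Origin at its underside.

How it is judged:
By the outcome, as a careful person would: the job done as asked, in the order asked, and still so for the second after the job is handed in, with the robot touching nothing.
Of fine3, coarse2, tin_c only 1 to 3 are there at a start; the rules pass over those that are not, and their reading is None.
At some moment in a run one of pan, cover may be knocked a few centimetres aside while the robot is not near it.
It also fails if it takes over 210 s, if anything falls off the work surface, if the arm or the gripper's body presses on something with over 40 N, if the wrist force passes 120 N, or if a joint passes its speed limit or range.

### The arm

A 7-joint arm with a two-finger parallel gripper is mounted at the origin on a cart in front of the work surface, level with it; the furniture and walls round the work are solid. World frame = base frame: x ahead of the robot, y to its left, z up, the work surface at z = 0. Lengths are in m, angles in rad, forces in N, time in s.
With the tool pointing down it reaches from about 0.35 to 0.9 m from the base axis. Payload 8.1 kg.
Tool frame: the origin (TCP) lies midway between the tips of the shut fingers; the grasp point (between the pads) lies 19 mm behind it; z points along the fingers, y is the line along which they close (so a half turn about z gives the same grasp; the last joint's range is limited). The gripper opens to 85 mm and grips with 20 to 120 N. Pads are 22 mm wide; open, the fingers measure 114 mm over their backs; the gripper's body (76 mm by 85 mm) begins 54 mm behind the grasp point. The pads swing forward as they close: fully open they stand 13 mm farther back than shut.
Start: joints at [-1.377, 0.434, 0.025, 1.573, -0.012, 1.134, -0.075], TCP at [0.183, 0.598, 0.199] pointing down, gripper open.
Joint ranges: [-2.62, 2.62], [-0.44, 2.09], [-1.27, 1.32], [0.08, 2.57], [-1.32, 4.46], [0.12, 2], [-2.74, 2.74]. Speed limits (rad/s): [2.22, 2.22, 3.01, 3.01, 3.14, 3.14, 3.14].

### API

Orientations are given as [roll, pitch, yaw] about the fixed x, y, z axes, in that order (R = Rz(yaw) Ry(pitch) Rx(roll)).
In Python, from rig import bot, claw, eyes, sign_off gives the robot as it stands. Calls block until the motion is done:
- bot.movep(position, orientation): joint-space move of the TCP to a pose.
- bot.line_to(position, ori=None, vel=0.15): straight line of the TCP; ori=None keeps the orientation; vel is the mean speed in m/s.
- bot.move_joints(angles): joint-space move.
- claw.move_gripper(opening): finger opening in m; the grip force is fixed at half the most; returns when the fingers have stopped.
- bot.wait(seconds).
- bot.ik(position, orientation): joint angles nearest the present ones, or None.
- bot.get_state(): the state.
- eyes.snapshot(name): name is "side" or "top"; returns (picture, depth): 480x640x3 uint8, red, green, blue; 480x640 float32, m along the optical axis (not along the pixel's ray), 0 where there is no reading.
- eyes.calibration(name): a dict with "camera_matrix" (3x3 intrinsics, pixels), "distortion" ([k1, k2, p1, p2, k3] as OpenCV has them; the pictures are not rectified), "world_to_cam" (4x4, takes a point from world to camera coordinates). Camera axes: x right, y down, z forward; pixel columns grow to the right and rows downward; lengths in m; the calibration is good to about 2 mm. A picture is of the moment at which its call begins. calibration takes no time and is no camera call.
A pose or a line that the arm cannot do raises bot.PlanningError and nothing moves.
- sign_off(): hands the job in; it is judged then, once.
The state is a dict: "t": time; "qpos": joint angles; "joint_vel": joint speeds; "joint_torque": joint torques, N m; "eef_pos": TCP position; "orientation": TCP orientation; "contact_force": force on the tool from outside, world axes, zero at the start; "ft_torque": the same for the moment, N m; "finger_gap": finger opening in m; "gripper_force": force on a finger pad.
Only numpy, scipy, OpenCV 4.12 (cv2) and the standard library are available. Lean on these libraries where they do the work, as an engineer would, in place of code of your own. Each camera call takes 0.05 s, during which the arm holds its last target. There are 200 camera calls.

## Working session

There is one attempt and no reset: what is moved stays moved. The work goes in short steps, each a Python script; the robot and the scene stay as the last script left them, time stands still between calls to the robot, and variables do not carry over. Pictures are saved under pics/ and viewed, at most 14 in all, crops included, and the job is handed in when it is done.

```bash
mkdir -p pics; ls; python3 - <<'E'
from rig import bot, claw, eyes
import cv2,numpy as np
for n in("top","side"):
    p,d=eyes.snapshot(n); cv2.imwrite(f"pics/{n}0.png",p[...,::-1]); np.save(f"pics/{n}0.npy",d)
    c=eyes.calibration(n); print(n,c)
print(bot.get_state())
E
```

```text
pics
top {'camera_matrix': array([[602.96836094,   0.        , 311.80154104],
       [  0.        , 602.96836094, 238.55884812],
       [  0.        ,   0.        ,   1.        ]]), 'distortion': array([-0.19297955,  0.        ,  0.        ,  0.        ,  0.        ]), 'world_to_cam': array([[-2.44875735e-02, -9.99515499e-01,  1.92126614e-02,
         3.94393743e-05],
       [-9.83267193e-01,  2.06103301e-02, -1.80999563e-01,
         5.43784899e-01],
       [ 1.80515889e-01, -2.33234198e-02, -9.83295496e-01,
         1.40682172e+00],
       [ 0.00000000e+00,  0.00000000e+00,  0.00000000e+00,
         1.00000000e+00]])}
side {'camera_matrix': array([[447.35447327,   0.        , 317.4810023 ],
       [  0.        , 447.35447327, 243.37352971],
       [  0.        ,   0.        ,   1.        ]]), 'distortion': array([-0.03202024,  0.        ,  0.        ,  0.        ,  0.        ]), 'world_to_cam': array([[ 0.14957832, -0.9887109 ,  0.00877942, -0.07667868],
       [-0.52757062, -0.08731758, -0.84501176,  0.31897651],
       [ 0.83623894,  0.12176368, -0.53467564,  0.58392207],
       [ 0.        ,  0.        ,  0.        ,  1.        ]])}
{'t': 0.1, 'qpos': array([-1.37660873,  0.43513871,  0.02499098,  1.57395683, -0.01161542,
        1.13399178, -0.0751117 ]), 'joint_vel': array([-3.47170987e-04, -8.07258367e-04,  9.25688828e-05, -3.95211675e-03,
        2.65899629e-04, -1.52506295e-03,  6.72969205e-04]), 'joint_torque': array([ 2.87786555e-03, -6.71759176e+01,  1.02789994e+00, -3.16903174e+01,
        1.57551840e-02,  7.27093036e-03,  5.16492278e-06]), 'eef_pos': array([0.18270085, 0.5972123 , 0.19843279]), 'orientation': array([-3.14024832e+00,  1.16769180e-04,  2.84470224e+00]), 'contact_force': array([0.06428815, 0.07804272, 1.17596939]), 'ft_torque': array([-0.02486871,  0.00823065,  0.09249993]), 'gripper_force': 0.0, 'finger_gap': 0.08568390851566572}
```

View pics/top0.png

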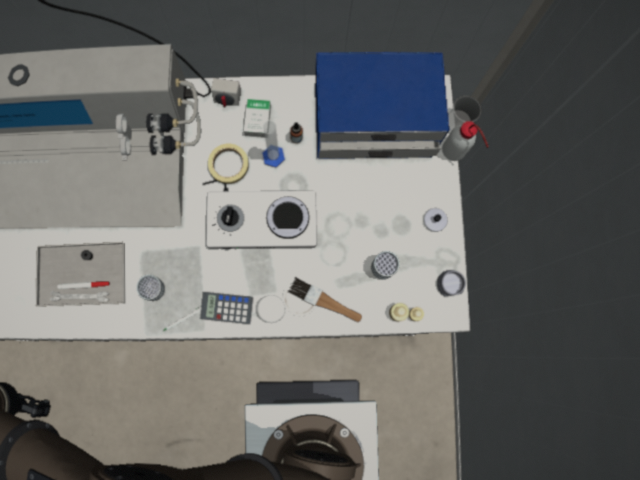

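View pics/side0.png

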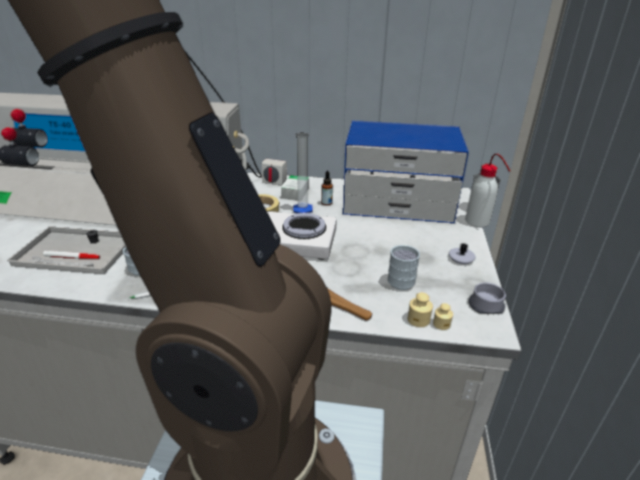

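The top view shows the shaker at about (262,220), with its table at (288,217) and knob at (230,217). The open-mesh nest is at (385,265), another cloth stack at (150,288), the pan at (452,283), the cover at (435,218), the weights at (400,312) and (417,314), and the brush at (325,300). Next I'll enlarge these.

```bash
cat > h.py <<'E'
import numpy as np, cv2
from rig import bot, claw, eyes
def pix2w(n,u,v,z):
    c=eyes.calibration(n);K=c["camera_matrix"];T=c["world_to_cam"]
    x=cv2.undistortPoints(np.array([[[u,v]]],float),K,np.array(c["distortion"]))[0,0]
    R=T[:3,:3];o=-R.T@T[:3,3];r=R.T@np.array([x[0],x[1],1]);return o+r*(z-o[2])/r[2]
def cloud(n,d):
    c=eyes.calibration(n);K=c["camera_matrix"];T=c["world_to_cam"];h,w=d.shape
    uv=np.stack(np.meshgrid(np.arange(w),np.arange(h)),-1).reshape(-1,1,2).astype(float)
    x=cv2.undistortPoints(uv,K,np.array(c["distortion"])).reshape(h,w,2)
    P=np.dstack([x,np.ones((h,w))])*d[...,None]
    return (P-T[:3,3])@T[:3,:3]
def w2pix(n,p):
    c=eyes.calibration(n);T=c["world_to_cam"]
    return cv2.projectPoints(np.array([p],float),cv2.Rodrigues(T[:3,:3])[0],T[:3,3],c["camera_matrix"],np.array(c["distortion"]))[0].ravel()
E
python3 - <<'E'
from h import *
im=cv2.imread("pics/top0.png")
def crop(u,v,w=50,h=50,s=6): return cv2.resize(im[v-h//2:v+h//2,u-w//2:u+w//2],None,fx=s,fy=s,interpolation=cv2.INTER_CUBIC)
a=np.hstack([crop(150,288,44,50),crop(385,265,44,50),crop(450,283,44,50)])
b=np.hstack([crop(288,217,44,50),crop(230,217,44,50),crop(435,218,44,50)])
cv2.imwrite("pics/c0.png",np.vstack([a,b]))
d=np.load("pics/top0.npy");P=cloud("top",d)
for n,u,v in(("fine",150,288),("coarse",385,265),("pan",452,283),("cover",435,218),("table",288,217),("knob",230,217)):
    Q=P[v-26:v+27,u-26:u+27].reshape(-1,3);zz=Q[:,2]
    print(n,P[v,u],np.histogram(zz,bins=np.arange(-.01,.15,.01))[0])
E
```

```text
fine [ 0.43638064  0.39253519 -0.00196616] [1173 1109   56   78   74  194  102    9    0    0    0    0    0    0
    0]
coarse [ 0.47256602 -0.18429418  0.0689275 ] [1035 1143   23   11   20   12   22  306  177   50    0    0    0    0
    0]
pan [ 0.43147973 -0.36027311  0.00689358] [ 735 1062  221   45  104   13    0    0    0    0    0    0    0    0
    0]
cover [ 0.59238476 -0.3208442   0.0326265 ] [1115 1285  320   14   21   24    0    0    0    0    0    0    0    0
    0]
table [0.59759444 0.04418908 0.05204435] [   0    0    0    0   61 1465 1043  226    1    0    0    0    0    0
    0]
knob [0.59336556 0.18150626 0.08449203] [  78   71    1    0  131 1918  426   52   17   75   33    0    0    0
    0]
```

View pics/c0.png

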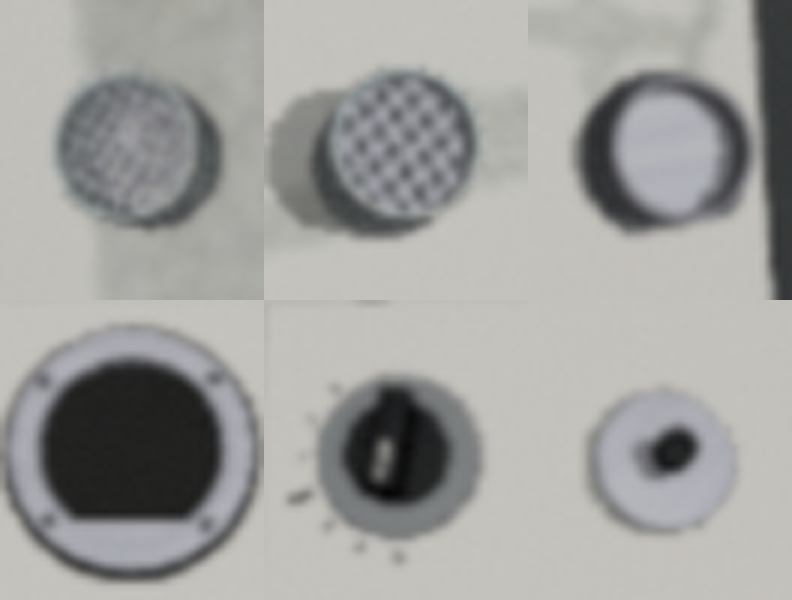

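```bash
python3 - <<'E'
from h import *
s0=cv2.imread("pics/side0.png")
bot.movep([0.40,-0.15,0.40],[np.pi,0,0])
S,ds=eyes.snapshot("side"); T,dt=eyes.snapshot("top")
np.save("pics/s1.npy",ds);np.save("pics/t1.npy",dt);cv2.imwrite("pics/t1.png",T[...,::-1])
cv2.imwrite("pics/s1.png",S[...,::-1])
print(bot.get_state()["t"],bot.get_state()["qpos"])
s1=np.ascontiguousarray(S[...,::-1])
def crop(im,u,v,w=64,h=60,s=6): return cv2.resize(im[v-h//2:v+h//2,u-w//2:u+w//2],None,fx=s,fy=s,interpolation=cv2.INTER_CUBIC)
u,v=w2pix("side",[.44,.385,.03]); print(u,v)
a=np.hstack([crop(s0,404,268),crop(s0,488,295)]);b=np.hstack([crop(s1,int(u),int(v)),crop(s0,462,252)])
o=np.vstack([a,b]);cv2.imwrite("pics/c1.png",cv2.resize(o,None,fx=.83,fy=.83))
E
```

```text
3.0333 [-1.08876987 -0.23138749  1.11186265  1.70670954  0.20778925  1.53963423
 -1.56385184]
140.27991976517782 255.99952853475943
```

View pics/c1.png

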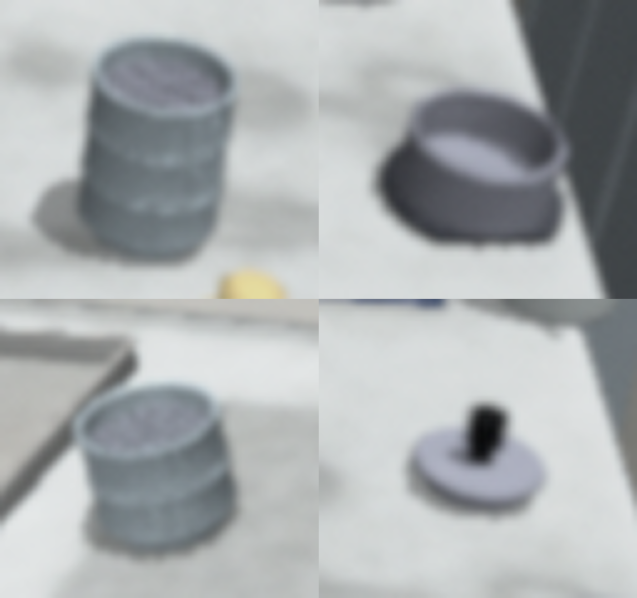

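The right nest at top px (386,264) has three bands and is about 80 mm tall, so it is fine1–3. The left nest at top px (149,287) has two, so it is coarse1 and coarse2. The pan sits on the bench with its flat roughly towards the robot, and the cover lies flat.

```bash
cat >> h.py <<'E'
def cont2w(n,cnt,z): return np.array([pix2w(n,u,v,z)[:2] for u,v in cnt.reshape(-1,2)])
def circ(P,it=5,tol=.002):
    m=np.ones(len(P),bool)
    for _ in range(it):
        A=np.c_[2*P[m],np.ones(m.sum())];x=np.linalg.lstsq(A,(P[m]**2).sum(1),rcond=None)[0]
        r=np.sqrt(x[2]+x[0]**2+x[1]**2);m=abs(np.hypot(*(P-x[:2]).T)-r)<tol
    return x[:2],r,m.sum()
def blob(mask,u,v):
    c,_=cv2.findContours(mask.astype(np.uint8),cv2.RETR_EXTERNAL,cv2.CHAIN_APPROX_NONE)
    return min(c,key=lambda k:-cv2.pointPolygonTest(k,(float(u),float(v)),True))
E
python3 - <<'E'
from h import *
im=cv2.imread("pics/top0.png")
big=cv2.resize(im,None,fx=4,fy=4,interpolation=cv2.INTER_CUBIC);g=cv2.cvtColor(big,cv2.COLOR_BGR2GRAY)
b2=lambda c:(c+.5)/4-.5
# recess
c=b2(blob(g<70,288*4,217*4).astype(float));W=cont2w("top",c,.059)
print("recess",circ(W,8))
C=circ(W,8)[0];d=W-C;f=(d[:,0]<-.026)&(abs(d[:,1])<.018);p=np.polyfit(d[f,1],d[f,0],1);print("flat slope(x vs y)",p,f.sum())
# housing
m=(g>185)
for n,z,u,v,th in(("pan",.006,452,283,None),):
    c=b2(blob(g<150,440*4,283*4).astype(float));W=cont2w("top",c,z);print(len(W),W.min(0),W.max(0))
    np.save("pics/panW.npy",W);C=circ(W,8,.0015);print("pan",C)
    d=W-C[0];a=np.degrees(np.arctan2(d[:,1],d[:,0]));r=np.hypot(*d.T)*1e3
    for k in range(-180,180,10):
        s=(a>=k)&(a<k+10); print(k, r[s].mean().round(1) if s.any() else None,end="; ")
print()
for n,u,v,z in(("coarse",148.9,286.7,.056),("fine",385.6,263.6,.080),("knobtop",231,213,.089),("coverdisc",435.5,218.8,.013),("coverknob",436.7,217,.040)): print(n,pix2w("top",u,v,z))
B=[big[4*(v-20):4*(v+20),4*(u-22):4*(u+22)] for u,v in((450,283),(230,217))]
o=np.hstack([cv2.resize(x,None,fx=2.2,fy=2.2,interpolation=cv2.INTER_CUBIC) for x in B])
o=np.vstack([o[:, :780],cv2.resize(cv2.imread("pics/s1.png")[200:340],(780,171))]);cv2.imwrite("pics/c2.png",o);print(o.shape)
E
```

```text
recess (array([0.59786811, 0.04541541]), np.float64(0.03505047976777454), np.int64(270))
flat slope(x vs y) [ 0.02088634 -0.02797549] 59
332 [ 0.39807991 -0.39515338] [ 0.46617994 -0.31720852]
pan (array([ 0.43000068, -0.35532801]), np.float64(0.03675416658233835), np.int64(220))
-180 29.8; -170 29.4; -160 29.8; -150 31.8; -140 35.3; -130 37.0; -120 36.7; -110 37.2; -100 38.7; -90 39.8; -80 39.6; -70 39.2; -60 38.9; -50 38.2; -40 37.1; -30 36.8; -20 36.6; -10 36.1; 0 36.3; 10 36.0; 20 36.5; 30 36.4; 40 36.2; 50 36.7; 60 36.8; 70 37.3; 80 38.0; 90 37.6; 100 37.2; 110 37.1; 120 36.3; 130 36.2; 140 35.7; 150 34.8; 160 32.2; 170 30.3; 
coarse [0.43346457 0.38079272 0.056     ]
fine [ 0.47436025 -0.1842559   0.08      ]
knobtop [0.60201698 0.17863004 0.089     ]
coverdisc [ 0.59451837 -0.32663781  0.013     ]
coverknob [ 0.59325958 -0.32357074  0.04      ]Traceback (most recent call last):
  File "<stdin>", line 21, in <module>
    return _nx.concatenate(arrs, 0, dtype=dtype, casting=casting)
           ~~~~~~~~~~~~~~~^^^^^^^^^^^^^^^^^^^^^^^^^^^^^^^^^^^^^^^
ValueError: all the input array dimensions except for the concatenation axis must match exactly, but along dimension 1, the array at index 0 has size 774 and the array at index 1 has size 780
```

```bash
python3 - <<'E'
from h import *
im=cv2.imread("pics/top0.png")
big=cv2.resize(im,None,fx=4,fy=4,interpolation=cv2.INTER_CUBIC);g=cv2.cvtColor(big,cv2.COLOR_BGR2GRAY)
b2=lambda c:(c+.5)/4-.5
W=np.load("pics/panW.npy");C=np.array([.430,-.3553])
for _ in range(4):
    d=W-C;a=np.degrees(np.arctan2(d[:,1],d[:,0]));s=((a>-40)&(a<75))|((a>115)&(a<140))|((a<-128)&(a>-138));C,r,n=circ(W[s],5,.0015)
d=W-C;a=np.degrees(np.arctan2(d[:,1],d[:,0]));f=(a>168)|(a<-153);p=np.polyfit(d[f,1],d[f,0],1);print("pan",C,r,n,"slope",p,"yaw deg",np.degrees(-np.arctan(p[0])))
for th in(70,100,120):
    c=b2(blob(g<th,288*4,217*4).astype(float));W=cont2w("top",c,.059);C,r,n=circ(W,8);print("recess",th,C,r,n,(W-C).min(0))
e=np.hypot(*(np.stack(np.meshgrid(np.arange(640),np.arange(480)),-1)-[288,217]).transpose(2,0,1))
# radial edge scan of table rim (z=.059) and recess edges, and knob
def scan(c,z,r0,r1):
    out=[]
    for k in np.radians(np.arange(0,360,10)):
        rr=np.arange(r0,r1,.0005);pr=np.array([w2pix("top",[c[0]+q*np.cos(k),c[1]+q*np.sin(k),z]) for q in rr])
        val=cv2.remap(cv2.cvtColor(im,cv2.COLOR_BGR2GRAY).astype(np.float32),pr[:,0].astype(np.float32)[None],pr[:,1].astype(np.float32)[None],cv2.INTER_LINEAR)[0]
        gd=np.gradient(val);j=np.argmin(gd);out.append(rr[j]);
    out=np.array(out);k=np.radians(np.arange(0,360,10));P=np.c_[c[0]+out*np.cos(k),c[1]+out*np.sin(k)];return circ(P,10,.002)
print("table rim",scan([.598,.0454],.059,.044,.056))
for n,u,v,z in(("coarse",148.9,286.7,.056),("fine",385.6,263.6,.080)):
    c=pix2w("top",u,v,z)[:2]
    print("knob/nest",n,c)
print("knob disc",pix2w("top",229.75,216.9,.055))
m=(g>175).astype(np.uint8);lab=cv2.connectedComponents(m)
# housing edges: front edge top z=.045
ed=cv2.Canny(g,40,100);L=cv2.HoughLinesP(ed[4*185:4*255,4*200:4*325],1,np.pi/720,60,minLineLength=120,maxLineGap=20)
for x0,y0,x1,y1 in L[:,0]:
    A=[pix2w("top",b2(x+800),b2(y+740),.045)[:2] for x,y in((x0,y0),(x1,y1))];dv=A[1]-A[0];print(np.round(A,4).tolist(),np.degrees(np.arctan2(dv[1],dv[0])).round(1))
B=[big[4*(v-20):4*(v+20),4*(u-22):4*(u+22)] for u,v in((450,283),(230,217))]
o=np.hstack([cv2.resize(x,(390,355),interpolation=cv2.INTER_CUBIC) for x in B])
o=np.vstack([o,cv2.resize(cv2.imread("pics/s1.png")[200:340],(780,171))]);cv2.imwrite("pics/c2.png",o)
E
```

```text
pan [ 0.43007265 -0.35527007] 0.03643758204496712 134 slope [-0.19754452 -0.02985847] yaw deg 11.174591410340351
recess 70 [0.59786811 0.04541541] 0.03505047976777454 270 [-0.02840169 -0.03500334]
recess 100 [0.59800918 0.04551891] 0.03634859273737188 283 [-0.02975774 -0.03628902]
recess 120 [0.59801563 0.04550342] 0.03724457243801789 290 [-0.03039031 -0.03740186]
table rim (array([0.59647035, 0.0455116 ]), np.float64(0.04813348817618739), np.int64(35))
knob/nest coarse [0.43346457 0.38079272]
knob/nest fine [ 0.47436025 -0.1842559 ]
knob disc [0.60022628 0.18549008 0.055     ]
[[0.5311, 0.2399], [0.5278, 0.0773]] -91.2
[[0.5232, 0.0918], [0.5219, 0.0]] -90.8
[[0.5343, 0.243], [0.622, 0.2437]] 0.5
[[0.5242, 0.2313], [0.5232, 0.093]] -90.4
[[0.5301, 0.0712], [0.5281, -0.0243]] -91.2
[[0.5288, 0.0954], [0.5272, 0.0223]] -91.2
```

View pics/c2.png

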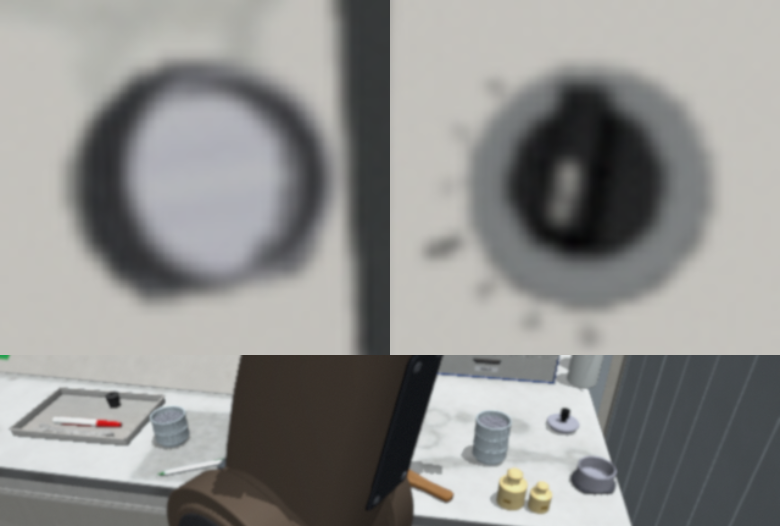

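The pan is at (0.430, -0.355) with yaw +11°. The shaker yaw is -1.2°, the recess at (0.598, 0.0455) and the knob at about (0.601, 0.1855) with its pointer at off. No loose thing is close enough to get in the way. Next: pick the pan, centring it with two pinches.

```bash
cat >> h.py <<'E'
b2=lambda c:(c+.5)/4-.5
def pan_pose(T):
    big=cv2.resize(T,None,fx=4,fy=4,interpolation=cv2.INTER_CUBIC);g=cv2.cvtColor(big,cv2.COLOR_RGB2GRAY)
    u,v=w2pix("top",[.43,-.325,.006])
    W=cont2w("top",b2(blob(g<150,u*4,v*4).astype(float)),.006);C=W.mean(0)
    for k in range(6):
        d=W-C;a=np.degrees(np.arctan2(d[:,1],d[:,0]));s=((a>-40)&(a<75))|((a>115)&(a<140))|((a<-128)&(a>-138));C,r,n=circ(W[s],5,.0015)
    d=W-C;a=np.degrees(np.arctan2(d[:,1],d[:,0]));f=(a>168)|(a<-153);p=np.polyfit(d[f,1],d[f,0],1)
    return C,r,n,-np.arctan(p[0])
D=lambda yaw:[np.pi,0,yaw]
def go(x,y,z,yaw): bot.movep([x,y,z],D(yaw))
def lin(x,y,z,yaw,vel=.2): bot.line_to([x,y,z],D(yaw),vel)
def st(*k):
    s=bot.get_state();print("t%.1f"%s["t"],"p",s["eef_pos"].round(4),"yaw%.3f"%s["orientation"][2],"F",s["contact_force"].round(1),"gap%.4f gf%.0f"%(s["finger_gap"],s["gripper_force"]),"q",s["qpos"].round(2),*k,flush=True);return s
E
python3 - <<'E'
from h import *
T,_=eyes.snapshot("top");pp=pan_pose(T);print(pp)
(x,y),_,_,w=pp
if abs(x-.43)<.004 and abs(y+.355)<.004 and abs(w-.195)<.1:
    bot.move_joints([.586,.434,.025,1.573,-.012,1.134,-.075]);st()
    a=w+np.pi/2   # close along pan x
    go(x,y,.10,a);st()
    lin(x,y,.010,a);claw.move_gripper(.02);st("pinch x")
    claw.move_gripper(.085);lin(x,y,.06,a)
    go(x,y,.06,w);lin(x,y,.010,w);claw.move_gripper(.02);st("pinch y")
    lin(x,y,.15,w);st()
E
```

```text
Traceback (most recent call last):
  File "h.py", line 30, in pan_pose
    W=cont2w("top",b2(blob(g<150,u*4,v*4).astype(float)),.006);C=W.mean(0)
  File "h.py", line 16, in cont2w
    def cont2w(n,cnt,z): return np.array([pix2w(n,u,v,z)[:2] for u,v in cnt.reshape(-1,2)])
                                          ~~~~~^^^^^^^^^
  File "h.py", line 4, in pix2w
    c=eyes.calibration(n);K=c["camera_matrix"];T=c["world_to_cam"]
ValueError: time passes only in moves, steps and waits
```

```bash
sed -i 's/^from rig.*/&\nCAL={n:eyes.calibration(n) for n in("top","side")}/; s/c=eyes.calibration(n)/c=CAL[n]/' h.py
python3 - <<'E'
from h import *
T,_=eyes.snapshot("top");cv2.imwrite("pics/t2.png",T[...,::-1])
try: print(pan_pose(T))
except Exception as e: print(repr(e)[:200])
cv2.imwrite("pics/t2c.png",cv2.resize(T[180:340,340:480,::-1],None,fx=3,fy=3))
E
```

```text
(array([0.56720976, 0.24934048]), np.float64(0.5890258661883055), np.int64(40), np.float64(0.3931649402068297))
```

View pics/t2c.png

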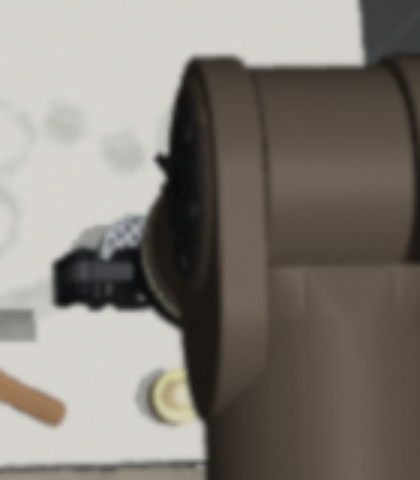

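The arm hides the pan here, so I'll move to a clear pose first, then look and pick.

```bash
cat > pick.py <<'E'
from h import *
bot.move_joints([-.5,.434,.025,1.573,-.012,1.134,-.075]);st()
T,_=eyes.snapshot("top");cv2.imwrite("pics/t3.png",T[...,::-1]);pp=pan_pose(T);print(pp)
(x,y),_,_,w=pp
if abs(x-.43)<.004 and abs(y+.355)<.004 and abs(w-.195)<.1:
    bot.move_joints([.586,.434,.025,1.573,-.012,1.134,-.075])
    a=w+np.pi/2
    go(x,y,.10,a);st()
    lin(x,y,.010,a);claw.move_gripper(.02);st("pinch x")
    claw.move_gripper(.085);lin(x,y,.06,a)
    go(x,y,.06,w);lin(x,y,.010,w);claw.move_gripper(.02);st("pinch y")
    lin(x,y,.15,w);st()
E
python3 pick.py
```

```text
t4.9 p [0.5768 0.2417 0.2003] yaw1.967 F [0.4 0.6 0.9] gap0.0854 gf0 q [-0.5   0.43  0.03  1.57 -0.01  1.13 -0.08]
(array([ 0.43003002, -0.35488101]), np.float64(0.03523777709394539), np.int64(129), np.float64(0.2389423864803456))
t8.0 p [ 0.4311 -0.3551  0.1006] yaw1.808 F [-0.4 -0.7  0.2] gap0.0854 gf0 q [ 0.73  0.44 -0.18  1.84  0.1   0.87  0.73]
t9.2 p [ 0.43   -0.3549  0.01  ] yaw1.810 F [ 0.2 -0.2  0.4] gap0.0199 gf0 q [ 0.71  0.56 -0.16  1.92  0.14  0.67  0.7 ] pinch x
t12.5 p [ 0.4301 -0.3549  0.0101] yaw0.239 F [0.3 0.6 0.5] gap0.0199 gf0 q [ 0.44  0.56  0.21  1.94 -0.18  0.66 -0.56] pinch y
t13.4 p [ 0.4295 -0.3544  0.149 ] yaw0.239 F [-0.1  0.2 -0.3] gap0.0198 gf0 q [ 0.39  0.38  0.27  1.82 -0.12  0.96 -0.62]
```

```bash
python3 - <<'E'
from h import *
bot.move_joints([-.5,.434,.025,1.573,-.012,1.134,-.075])
T,_=eyes.snapshot("top");S,_=eyes.snapshot("side");cv2.imwrite("pics/t4.png",T[...,::-1]);
t3=cv2.imread("pics/t3.png")
f=lambda i:cv2.resize(i,None,fx=3,fy=3,interpolation=cv2.INTER_CUBIC)
a=np.hstack([f(t3[185:325,350:480]),f(T[185:325,350:480,::-1])])
cv2.imwrite("pics/c4.png",a)
try: print(pan_pose(T))
except Exception as e: print(repr(e)[:100])
E
```

```text
(array([ 0.43004074, -0.35486973]), np.float64(0.03524958967214535), np.int64(127), np.float64(0.2518811229530312))
```

View pics/c4.png

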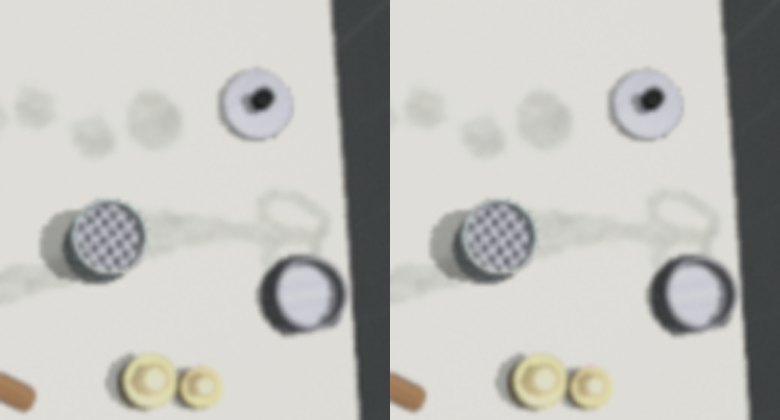

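The pan has not moved, at px (452,283), and the fingers closed on nothing. I need to see where the gripper really is relative to it.

```bash
python3 - <<'E'
from h import *
bot.move_joints([.586,.434,.025,1.573,-.012,1.134,-.075])
x,y,w=.430,-.355,.22
go(x,y,.10,w);lin(x,y,.055,w)
print(w2pix("top",[x,y,.055]),w2pix("side",[x,y,.055]))
T,_=eyes.snapshot("top");S,_=eyes.snapshot("side")
f=lambda i:cv2.resize(i[...,::-1],None,fx=3,fy=3,interpolation=cv2.INTER_CUBIC)
cv2.imwrite("pics/c5.png",np.hstack([f(T[220:350,350:480]),f(S[210:340,420:550])]));st()
E
```

```text
[454.80897356 281.49834917] [490.79075394 282.54316525]
t19.1 p [ 0.4313 -0.356   0.0566] yaw0.221 F [-0.6  0.5  0.4] gap0.0197 gf0 q [ 0.5   0.49  0.13  1.9  -0.09  0.75 -0.67]
```

View pics/c5.png

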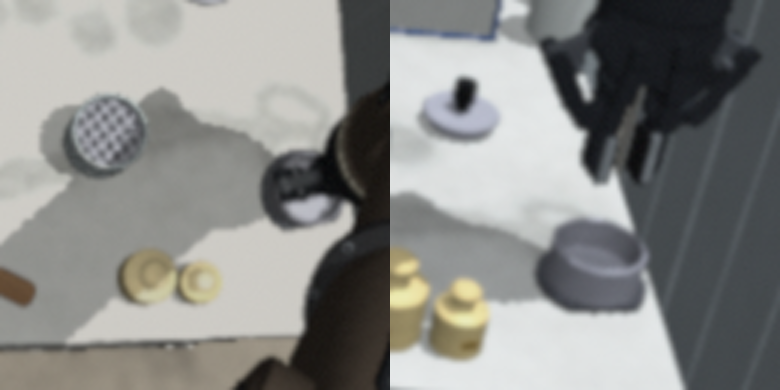

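In the side view the fingertips, at about (497,268), sit clearly above where the stated TCP projects, (491,282), by something like 30 mm. I'll measure the real tip height with a guarded touch on bare bench, plus the depth image.

```bash
python3 - <<'E'
from h import *
S,d=eyes.snapshot("side");P=cloud("side",d);Q=P[230:275,470:525].reshape(-1,3);Q=Q[(Q[:,2]>.04)&(Q[:,2]<.2)&(abs(Q[:,0]-.43)<.06)&(abs(Q[:,1]+.355)<.06)]
print("depth lowest tip pts",np.sort(Q[:,2])[:40:8],Q[Q[:,2]<np.sort(Q[:,2])[40]].mean(0))
lin(.431,-.356,.10,.22);go(.43,-.26,.08,.22);claw.move_gripper(0);st()
f0=bot.get_state()["contact_force"]
z=.05;lin(.43,-.26,z,.22)
while z>-.05:
    z-=.003;lin(.43,-.26,z,.22,.05);s=bot.get_state()
    if np.linalg.norm(s["contact_force"]-f0)>4: break
st("contact",z);lin(.43,-.26,.10,.22)
E
```

```text
depth lowest tip pts [0.08752602 0.09078254 0.09199758 0.09317307 0.09360734] [ 0.42614813 -0.35790281  0.0920919 ]
t20.3 p [ 0.4299 -0.2609  0.08  ] yaw0.219 F [0.1 0.5 0.3] gap0.0000 gf0 q [ 0.34  0.38  0.13  2.02 -0.07  0.75 -0.84]
t27.6 p [ 0.4303 -0.2602 -0.0322] yaw0.220 F [-6.2  4.5 31.4] gap0.0000 gf16 q [ 0.37  0.57  0.09  2.09 -0.1   0.49 -0.81] contact -0.034
```

The bench contact comes at a reported z of about -0.032, and depth agrees, so the true tips are about 31.5 mm above the reported TCP. I'll correct for this in the helpers and retry the pan.

```bash
cat >> h.py <<'E'
DZ=.0315
def go(x,y,z,yaw): bot.movep([x,y,z-DZ],D(yaw))
def lin(x,y,z,yaw,vel=.25): bot.line_to([x,y,z-DZ],D(yaw),vel)
E
python3 - <<'E'
from h import *
claw.move_gripper(.085)
x,y,w=.430,-.355,.22
a=w+np.pi/2
go(x,y,.08,a);st()
lin(x,y,.011,a);claw.move_gripper(.03);st("pinch x")
claw.move_gripper(.085);lin(x,y,.055,a)
go(x,y,.055,w);lin(x,y,.011,w);claw.move_gripper(.03);s=st("pinch y")
if s["finger_gap"]>.05:
    lin(x,y,.16,w);st()
E
```

```text
t30.6 p [ 0.4301 -0.3548  0.0486] yaw1.790 F [ 0.5 -0.2  0.2] gap0.0850 gf0 q [ 0.76  0.51 -0.22  1.89  0.16  0.76  0.67]
t31.4 p [ 0.4311 -0.3557 -0.0181] yaw1.791 F [-1.9  2.5 13.6] gap0.0569 gf61 q [ 0.73  0.61 -0.2   1.93  0.19  0.62  0.63] pinch x
t34.0 p [ 0.4309 -0.356  -0.0185] yaw0.220 F [-1.9  0.7  9.9] gap0.0574 gf62 q [ 0.46  0.6   0.19  1.96 -0.19  0.6  -0.58] pinch y
t34.7 p [ 0.4294 -0.3544  0.1277] yaw0.220 F [-0.6  0.8 -1.7] gap0.0577 gf64 q [ 0.41  0.4   0.25  1.85 -0.12  0.91 -0.63]
```

```bash
cat >> h.py <<'E'
def guarded(x,y,z0,z1,yaw,F=12,step=.002):
    f0=bot.get_state()["contact_force"][2];z=z0
    while z>z1+1e-6:
        z=max(z-step,z1);lin(x,y,z,yaw,.06);f=bot.get_state()["contact_force"][2]-f0
        if f>F: break
    return z,f
E
python3 - <<'E'
from h import *
x,y,w=.598,.0455,-.021
go(x,y,.16,w);s=st()
lin(x,y,.075,w);st()
print(guarded(x,y,.075,.063,w));s=st()
T,_=eyes.snapshot("top");cv2.imwrite("pics/t6.png",T[...,::-1])
E
```

```text
t36.3 p [0.5979 0.0436 0.1283] yaw-0.023 F [-0.  -1.1 -1.8] gap0.0576 gf64 q [-0.31  0.46  0.21  1.74 -0.11  0.96 -1.65]
t36.8 p [0.598  0.0444 0.0439] yaw-0.023 F [ 0.8 -0.3 -1.3] gap0.0577 gf65 q [-0.29  0.56  0.18  1.81 -0.14  0.78 -1.63]
(0.063, np.float64(22.0403797544941))
t38.3 p [0.5983 0.0456 0.0335] yaw-0.021 F [-6.1  0.1 20.8] gap0.0576 gf67 q [-0.29  0.58  0.18  1.82 -0.14  0.76 -1.63]
```

```bash
python3 - <<'E'
from h import *
x,y,w=.598,.0455,-.021
claw.move_gripper(.085);lin(x,y,.14,w);st()
bot.move_joints([-1.0,.434,.025,1.573,-.012,1.134,-.075])
T,d=eyes.snapshot("top");S,ds=eyes.snapshot("side");np.save("pics/t7.npy",d);np.save("pics/s7.npy",ds)
cv2.imwrite("pics/t7.png",T[...,::-1]);cv2.imwrite("pics/s7.png",S[...,::-1])
u,v=map(int,w2pix("side",[.598,.0455,.07]));print(u,v)
f=lambda i:cv2.resize(np.ascontiguousarray(i[...,::-1]),(400,400),interpolation=cv2.INTER_CUBIC)
cv2.imwrite("pics/c7.png",np.hstack([f(T[192:242,263:313]),f(S[v-25:v+25,u-25:u+25])]));st()
P=cloud("top",d);Q=P[192:242,263:313].reshape(-1,3);Q=Q[np.hypot(Q[:,0]-.598,Q[:,1]-.0455)<.033]
h,e=np.histogram(Q[:,2],bins=np.arange(.04,.1,.004));print(dict(zip(e.round(3),h)))
E
```

```text
t39.2 p [0.5984 0.0456 0.1093] yaw-0.021 F [ 0.5 -0.5 -0.8] gap0.0854 gf0 q [-0.31  0.48  0.2   1.76 -0.12  0.91 -1.65]
304 218
t41.1 p [0.3908 0.4877 0.1992] yaw2.465 F [0.9 0.7 0.4] gap0.0848 gf0 q [-1.    0.43  0.03  1.57 -0.01  1.13 -0.08]
{np.float64(0.04): np.int64(0), np.float64(0.044): np.int64(0), np.float64(0.048): np.int64(3), np.float64(0.052): np.int64(18), np.float64(0.056): np.int64(107), np.float64(0.06): np.int64(182), np.float64(0.064): np.int64(116), np.float64(0.068): np.int64(20), np.float64(0.072): np.int64(29), np.float64(0.076): np.int64(14), np.float64(0.08): np.int64(25), np.float64(0.084): np.int64(48), np.float64(0.088): np.int64(44), np.float64(0.092): np.int64(10)}
```

View pics/c7.png

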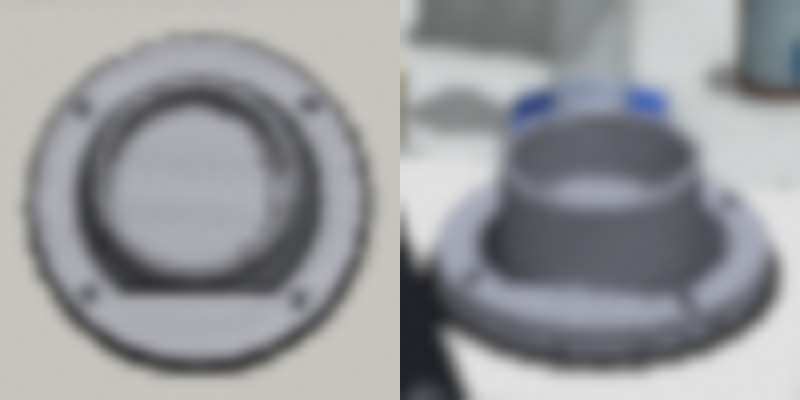

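The pan is seated in the recess with its flats aligned and its rim at about 88 mm. Next, the finest sieve.

```bash
cat >> h.py <<'E'
CX,CY=.5982,.0455
def sieve(x,y,zp,yaw,zd,yd=1.5):
    go(x,y,zp+.05,yaw);lin(x,y,zp-.009,yaw);claw.move_gripper(.03);s=st("grip")
    if s["finger_gap"]<.05: return False
    lin(x,y,zp+.015,yaw,.08);lin(x,y,max(zd,zp)+.06,yaw);st("lift")
    go(CX,CY,max(zd,zp)+.06,yd);bot.wait(.2);lin(CX,CY,zd+.003,yd,.15);s=st("above")
    print("guard",guarded(CX,CY,zd+.003,zd-.012,yd,F=8,step=.0015),"want",zd-.009);st()
    claw.move_gripper(.085);lin(CX,CY,zd+.06,yd);return True
E
python3 - <<'E'
from h import *
sieve(.4744,-.1843,.068,1.2,.100)
bot.move_joints([-1.0,.434,.025,1.573,-.012,1.134,-.075]);st()
T,d=eyes.snapshot("top");S,ds=eyes.snapshot("side")
f=lambda i:cv2.resize(np.ascontiguousarray(i[...,::-1]),(400,400),interpolation=cv2.INTER_CUBIC)
cv2.imwrite("pics/t8.png",T[...,::-1]);cv2.imwrite("pics/s8.png",S[...,::-1])
cv2.imwrite("pics/c8.png",np.hstack([f(T[242:292,360:410]),f(S[178:238,274:334])]))
E
```

```text
t44.3 p [ 0.476  -0.1848  0.0295] yaw1.200 F [-1.2  0.1 11.5] gap0.0575 gf61 q [-0.14  0.51  0.56  2.07 -0.43  0.67  0.33] grip
t45.2 p [ 0.4746 -0.184   0.1286] yaw1.200 F [-0.5  0.2 -2.1] gap0.0570 gf64 q [-0.24  0.37  0.67  1.98 -0.29  0.89  0.21] lift
t47.0 p [0.5984 0.0451 0.0719] yaw1.499 F [ 0.1  0.2 -0.6] gap0.0569 gf64 q [-0.51  0.56  0.5   1.81 -0.34  0.86  0.09] above
guard (0.0925, np.float64(8.092639814085869)) want 0.09100000000000001
t48.7 p [0.5985 0.0456 0.0617] yaw1.500 F [-1.7 -0.   7.5] gap0.0569 gf65 q [-0.5   0.57  0.5   1.82 -0.35  0.84  0.09]
t51.4 p [0.3914 0.4872 0.1992] yaw2.465 F [0.4 0.  0.1] gap0.0852 gf0 q [-1.    0.43  0.03  1.57 -0.01  1.13 -0.07]
```

View pics/c8.png

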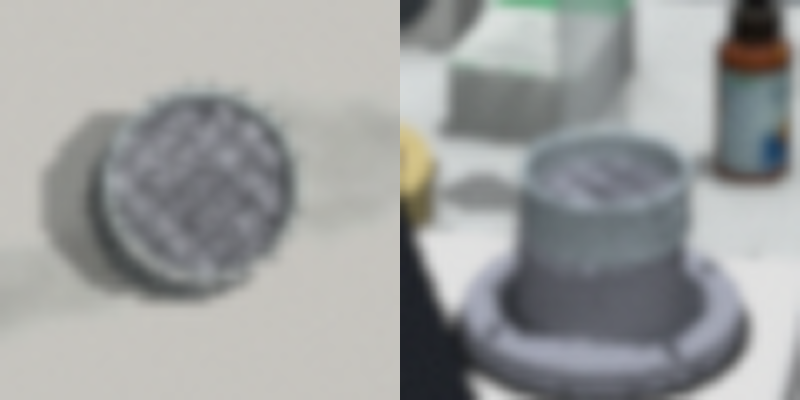

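fine3 sits flush on the pan, and two sieves remain in that nest at about (384.5,265).

```bash
python3 - <<'E'
from h import *
p=pix2w("top",384.5,265,.056);print(p)
x,y=p[:2]
if abs(x-.4744)<.004 and abs(y+.1843)<.004:
    if sieve(x,y,.044,1.2,.124): sieve(x,y,.020,1.2,.148)
bot.move_joints([-1.0,.434,.025,1.573,-.012,1.134,-.075]);st()
T,d=eyes.snapshot("top");S,ds=eyes.snapshot("side")
f=lambda i:cv2.resize(np.ascontiguousarray(i[...,::-1]),(400,400),interpolation=cv2.INTER_CUBIC)
cv2.imwrite("pics/t9.png",T[...,::-1]);cv2.imwrite("pics/s9.png",S[...,::-1])
cv2.imwrite("pics/c9.png",np.hstack([f(T[175:315,360:500]),f(S[150:230,264:344])]))
E
```

```text
[ 0.47435023 -0.18496962  0.056     ]
t54.7 p [ 0.4756 -0.1853  0.0055] yaw1.200 F [-2.1  1.3 15. ] gap0.0568 gf61 q [-0.11  0.55  0.51  2.08 -0.46  0.62  0.36] grip
t55.8 p [ 0.4738 -0.1844  0.1515] yaw1.200 F [-0.   0.7 -2.2] gap0.0566 gf64 q [-0.26  0.33  0.68  1.95 -0.26  0.94  0.18] lift
t57.6 p [0.5984 0.0451 0.0959] yaw1.499 F [ 0.6  0.2 -1.1] gap0.0564 gf64 q [-0.51  0.53  0.51  1.79 -0.32  0.91  0.06] above
guard (0.11499999999999999, np.float64(21.37666862852804)) want 0.115
t59.6 p [0.5985 0.0455 0.0855] yaw1.500 F [-7.5  0.5 20.3] gap0.0562 gf66 q [-0.51  0.54  0.5   1.8  -0.33  0.89  0.07]
t62.3 p [ 0.4758 -0.1851 -0.0184] yaw1.200 F [-1.8  1.4 14.5] gap0.0566 gf60 q [-0.07  0.59  0.47  2.09 -0.49  0.57  0.38] grip
t63.6 p [ 0.4735 -0.1844  0.1753] yaw1.200 F [-0.2 -0.1 -1. ] gap0.0566 gf64 q [-0.27  0.3   0.69  1.92 -0.23  0.99  0.15] lift
t65.3 p [0.5984 0.0451 0.1199] yaw1.499 F [-0.1  0.3 -0.5] gap0.0562 gf64 q [-0.52  0.5   0.51  1.76 -0.29  0.95  0.04] above
guard (0.13899999999999998, np.float64(19.306556726415213)) want 0.13899999999999998
t67.3 p [0.5987 0.0455 0.1095] yaw1.500 F [-6.5 -0.8 18.9] gap0.0565 gf66 q [-0.51  0.51  0.51  1.77 -0.3   0.93  0.05]
t69.9 p [0.3915 0.4872 0.1994] yaw2.465 F [ 0.2 -0.4  0.3] gap0.0853 gf0 q [-1.    0.43  0.03  1.57 -0.01  1.13 -0.07]
```

View pics/c9.png

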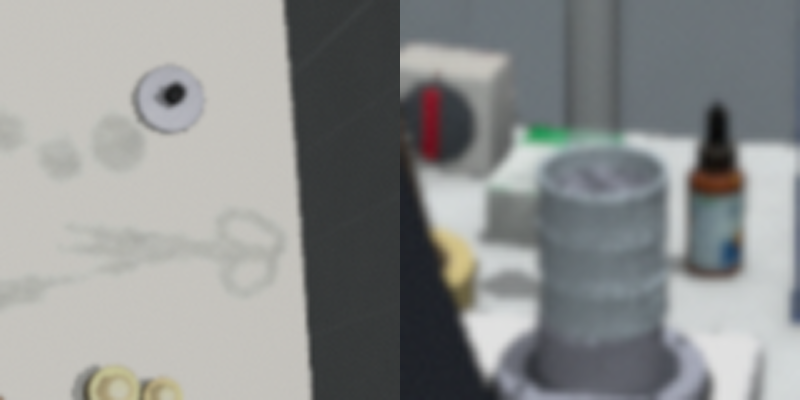

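All three fine sieves are stacked flush, the nest site is empty, and the cover has not moved, at px (419,210). Next is the coarse nest.

```bash
python3 - <<'E'
from h import *
x,y=.4335,.3808
if sieve(x,y,.044,2.2,.172): sieve(x,y,.020,2.2,.196)
bot.move_joints([-1.0,.434,.025,1.573,-.012,1.134,-.075]);st()
T,d=eyes.snapshot("top");S,ds=eyes.snapshot("side")
f=lambda i:cv2.resize(np.ascontiguousarray(i[...,::-1]),(400,400),interpolation=cv2.INTER_CUBIC)
cv2.imwrite("pics/t10.png",T[...,::-1]);cv2.imwrite("pics/s10.png",S[...,::-1])
cv2.imwrite("pics/c10.png",np.hstack([f(T[193:243,410:460]),f(S[130:230,254:354])]))
E
```

```text
t71.6 p [0.4346 0.3823 0.0061] yaw2.200 F [-1.8 -1.5 12.2] gap0.0566 gf61 q [-0.86  0.58  0.07  1.89 -0.06  0.67 -0.12] grip
t72.8 p [0.4328 0.3802 0.199 ] yaw2.200 F [-0.9 -0.8 -1.5] gap0.0564 gf64 q [-0.89  0.36  0.1   1.7  -0.04  1.09 -0.15] lift
t75.0 p [0.5984 0.0456 0.1439] yaw1.500 F [ 0.4 -0.2 -0.8] gap0.0561 gf64 q [-0.42  0.46  0.36  1.73 -0.19  0.99 -0.06] above
guard (0.16449999999999998, np.float64(9.583674084905827)) want 0.16299999999999998
t76.7 p [0.5986 0.0455 0.1341] yaw1.500 F [-3.6 -0.6  8.8] gap0.0566 gf65 q [-0.42  0.47  0.36  1.74 -0.19  0.97 -0.05]
t79.8 p [ 0.4348  0.3816 -0.0181] yaw2.200 F [-2.4 -2.2 11.7] gap0.0556 gf62 q [-0.89  0.62  0.1   1.9  -0.1   0.62 -0.09] grip
t81.3 p [0.4328 0.3802 0.2229] yaw2.200 F [-0.2  0.  -2.9] gap0.0559 gf64 q [-0.93  0.34  0.15  1.67 -0.06  1.14 -0.13] lift
t83.4 p [0.5985 0.0456 0.1679] yaw1.500 F [ 1.2 -0.6 -1.1] gap0.0557 gf64 q [-0.46  0.44  0.43  1.7  -0.2   1.05 -0.04] above
guard (0.187, np.float64(19.88582306635737)) want 0.187
t85.4 p [0.5989 0.0456 0.1577] yaw1.500 F [-6.4 -1.  18.8] gap0.0556 gf66 q [-0.46  0.45  0.42  1.72 -0.21  1.02 -0.04]
t88.1 p [0.3916 0.4873 0.1996] yaw2.465 F [ 0.1 -0.3 -0.8] gap0.0849 gf0 q [-1.    0.43  0.03  1.57 -0.01  1.13 -0.08]
```

View pics/c10.png

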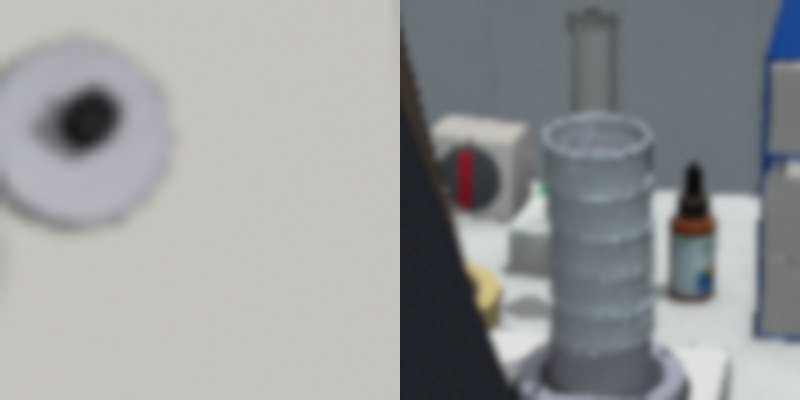

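The five sieves stand flush. The cover has been knocked: its disc centre is now at (419.6,209.1) and its knob at about (421,207). Picking it there.

```bash
python3 - <<'E'
from h import *
a=pix2w("top",419.6,209.1,.012);b=pix2w("top",421,206.9,.040);print(a,b)
x,y=(a+b)[:2]/2
zp,zd,o,yaw,yd=.031,.231,.008,1.2,1.5
bot.move_joints([.3,.3,.025,1.5,-.012,1.3,-.075])
go(x,y,zp+.06,yaw);lin(x,y,zp-o,yaw);claw.move_gripper(.005);s=st("grip")
if s["finger_gap"]>.012:
    lin(x,y,zp+.01,yaw,.08);lin(x,y,zd+.06,yaw);st("lift")
    go(CX,CY,zd+.06,yd);bot.wait(.2);lin(CX,CY,zd-o+.012,yd,.15);st("above")
    T,_=eyes.snapshot("top");S,_=eyes.snapshot("side");cv2.imwrite("pics/t11.png",T[...,::-1]);cv2.imwrite("pics/s11.png",S[...,::-1])
    print("guard",guarded(CX,CY,zd-o+.012,zd-o-.003,yd,F=8,step=.0015),"want",zd-o);st()
E
```

```text
[ 0.62052638 -0.28752146  0.012     ] [ 0.61959704 -0.28550444  0.04      ]
t92.9 p [ 0.6206 -0.2867 -0.0078] yaw1.200 F [-0.3  0.8  6.2] gap0.0154 gf59 q [ 0.34  0.73  0.02  1.61 -0.02  0.8   0.  ] grip
t94.4 p [ 0.6193 -0.2862  0.2577] yaw1.200 F [ 0.2 -0.3 -0.5] gap0.0152 gf59 q [ 0.33  0.5   0.05  1.33 -0.02  1.32  0.  ] lift
t96.4 p [0.5985 0.0453 0.2039] yaw1.500 F [-0.2  1.  -1.2] gap0.0153 gf59 q [-0.09  0.4  -0.1   1.62  0.04  1.13 -0.28] above
guard (0.2215, np.float64(13.06813523984724)) want 0.223
t98.8 p [0.5991 0.0457 0.1918] yaw1.500 F [-2.1 -1.3 12.6] gap0.0157 gf60 q [-0.09  0.4  -0.1   1.64  0.05  1.1  -0.28]
```

The cover is down at the seating height. Now I'll release it and turn the timer.

```bash
python3 - <<'E'
from h import *
claw.move_gripper(.04);lin(CX,CY,.31,1.5);st()
kx,ky,y0=.601,.1855,np.pi-.021
go(kx,ky,.31,1.9);go(kx,ky,.18,y0);st()
claw.move_gripper(.045);lin(kx,ky,.069,y0);claw.move_gripper(.005);s=st("grip")
if s["finger_gap"]>.008:
    for k in range(1,9): go(kx,ky,.069,y0-1.2*k/8)
    bot.wait(.3);st("turned")
    claw.move_gripper(.045);lin(kx,ky,.18,y0-1.2);st()
    bot.move_joints([-1.2,.434,.025,1.573,-.012,1.134,-.075]);st()
    T,_=eyes.snapshot("top");S,_=eyes.snapshot("side");cv2.imwrite("pics/t12.png",T[...,::-1]);cv2.imwrite("pics/s12.png",S[...,::-1])
    f=lambda i:cv2.resize(np.ascontiguousarray(i[...,::-1]),(400,400),interpolation=cv2.INTER_CUBIC)
    cv2.imwrite("pics/c12.png",np.hstack([f(T[192:242,205:255]),f(S[110:230,244:364])]))
E
```

```text
t99.6 p [0.5985 0.0456 0.2791] yaw1.500 F [-0.3 -0.6 -0.5] gap0.0396 gf0 q [-0.09  0.35 -0.1   1.51  0.04  1.29 -0.27]
t101.2 p [0.6015 0.1846 0.1489] yaw3.117 F [0.2 0.1 1. ] gap0.0395 gf0 q [-0.08  0.53 -0.45  1.6   0.25  1.08  0.94]
t102.5 p [0.6027 0.1853 0.0397] yaw3.120 F [ 0.  -2.   7.7] gap0.0127 gf60 q [-0.11  0.64 -0.42  1.7   0.33  0.86  0.89] grip
t104.8 p [0.6012 0.1833 0.0396] yaw1.919 F [-5.5 -7.8 12.4] gap0.0128 gf61 q [-0.31  0.61 -0.1   1.72  0.08  0.82 -0.1 ] turned
t105.8 p [0.6011 0.1856 0.149 ] yaw1.921 F [-0.1 -0.3  0. ] gap0.0451 gf0 q [-0.31  0.49 -0.11  1.62  0.06  1.04 -0.09]
t107.5 p [0.2865 0.5555 0.1993] yaw2.665 F [-0.4  0.8  0.5] gap0.0451 gf0 q [-1.2   0.43  0.03  1.57 -0.01  1.13 -0.07]
```

View pics/c12.png

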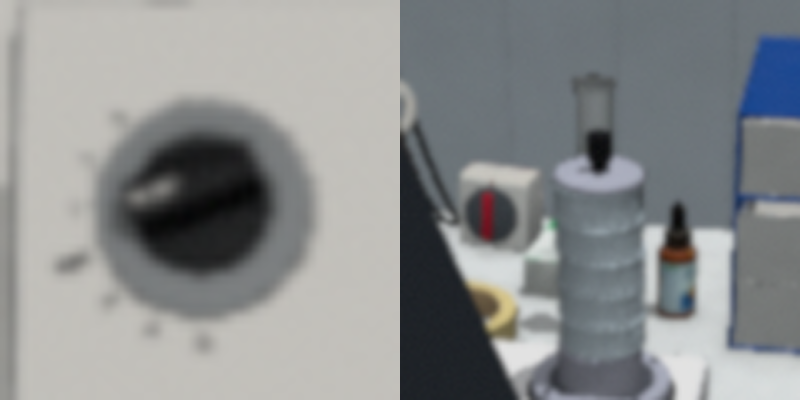

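The column is flush with the cover seated. The bar and white pointer lie about 20° below the horizontal, which is about 1.2 rad and parallel to the long mark at (72,263) in the crop. Handing in.

```bash
python3 -c "
from rig import sign_off
print(sign_off())"
```

```text
the job is handed in; nothing more can be done
None
```

The job is handed in at about 108 s. The pan is home with its flats matched, the three fine and then the two coarse sieves are stacked on it in order, the cover is on, and the timer is at the long run mark; these were checked in the camera pictures only, as sign-off returned no verdict.

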